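# Press a castor bushing home in a chair leg

## Robot

A 7-joint arm with a two-finger parallel gripper is mounted at the origin on the work surface; the furniture and walls round the work are solid. World frame = base frame: x ahead of the robot, y to its left, z up, the work surface at z = 0. Lengths are in mm, angles in rad, forces in N, time in s.
With the tool pointing down it reaches from about 425 to 875 mm from the base axis. Payload 4.7 kg.
Tool frame: the origin (TCP) lies at the very end of the fingers, on their centre line; the grasp point (between the pads) lies 19 mm behind it (env.grip_point_offset is the z of the grasp point in the tool frame, in mm); z points along the fingers, y is the line along which they close (so a half turn about z gives the same grasp; the last joint's range is limited). The gripper opens to 87 mm and grips with 3 to 60 N. Pads are 19 mm wide; open, the fingers measure 117 mm over their backs; the gripper's body (75 mm by 190 mm) begins 51 mm behind the grasp point.
Start: joints at [-1.199, 0.321, -0.07, 1.45, 0.023, 1.371, -0.057], TCP at [227.669, 608.847, 195.787] pointing down, gripper open.
Joint ranges: [-2.86, 2.86], [-0.3, 2.09], [-1.38, 1.24], [0.06, 2.45], [-1.56, 4.7], [0.09, 2.05], [-2.69, 2.69]. Speed limits (rad/s): [2.57, 2.57, 3.14, 3.14, 3.14, 3.14, 3.14].

## Interface

Orientations are given as a 3x3 rotation matrix whose columns are the frame's x, y, z axes.
In Python, from workcell import env, eyes gives the robot as it stands.
- The arm moves only by the tool send_rows, never from a script. Its argument "series" is a list that holds one entry, the list of rows, each a list of 7 numbers: the shift along the tool's x, y, z in mm, then the turn, a rotation vector about the tool's x, y, z in rad, then the finger opening in mm, from 0 to 87. A call has 1 to 12 rows; each row is the pose to reach, as a shift and turn from the pose commanded when the call began, along the tool's axes at that moment; what a row does not reach only later rows make up. A row lasts 1/12 s, in which the tool goes at most 41.7 mm and 7.16 degrees, less where a joint would pass 70% of its speed; a pose out of reach is approached as far as the arm can. A call with a gripper value outside its range is refused whole. The fingers move at their own pace and stop on an object; "force" is the grip in N (left out, the last holds). Time passes only in rows, so rows that repeat a pose let the fingers close. It gives the time, the measured TCP pose, the force, the opening and the grip force at its end, in the units of the state.
- env.get_obs(): the state, without advancing time (a new reading comes with each control period).
- eyes.snapshot(name): name is "scene" or "top" or "wrist"; returns the picture (480x640x3 uint8, red, green, blue); there is no depth.
- eyes.camera_params(name): a dict with "mtx" (3x3 intrinsics, pixels), "rvec" (rotation vector, rad) and "tvec" (3), from world to camera coordinates, as OpenCV has them; the wrist camera has in their place "tool_from_camera" (4x4, takes a point from camera to tool coordinates, whose origin is the TCP and whose axes are the flange's). Camera axes: x right, y down, z forward; pixel columns grow to the right and rows downward; lengths in mm; the calibration is good to about 2 mm. The wrist camera is an equidistant fisheye: a pixel r from the principal point sees the ray r / f radians off the axis. A picture is of the moment at which its call begins: read the wrist's pose just before it. camera_params takes no time and is no camera call.
- env.job_done(): hands the job in; it is judged then, once.
The state is a dict: "clock": time; "joint_positions": joint angles; "dq": joint speeds; "effort": joint torques, N m; "tool_pos": TCP position; "tcp_rot": TCP orientation; "wrist_force": force on the tool from outside, world axes, zero at the start; "torque": the same for the moment, N m; "finger_gap": finger opening in mm; "grip_force": force on a finger pad.
Only numpy, scipy, OpenCV 4.12 (cv2) and the standard library are available. Lean on these libraries where they do the work, as an engineer would, in place of code of your own. Each camera call takes 0.05 s, during which the arm holds its last target. There are 200 camera calls.

## Task

Take the thicker of the two steel flanged bushings and press it into the bored hole in the end of the chair leg standing in the wooden holding block, until its shoulder sits flush on the end of the leg; then let go. The hole is a tight fit and has to be found, so feel for it and press gently: never push the bushing against the leg with more than about 25 newtons. Leave the slim bushing standing and the other things on the bench where they are.

Things in the scene. Friction and masses are not known exactly. Their poses are not given: they have to be found in the camera images.
- bushing_mid (a point): The thick steel flanged bushing (about 140 g), standing upright on its foot. Point on its axis, half-way up (27.5 mm above the foot); z axis up along it. From the foot up: shank 24 mm diameter, 28 mm long, 1.2 mm chamfer at the foot; shoulder flange 40 mm diameter, 5 mm thick; round hub 28 mm diameter, 22 mm tall, to grip it by. Whole height 55 mm.
- slim_bushing_mid (a point): The slim steel flanged bushing (90 g), not wanted: same heights, but shank 18 mm, flange 32 mm, hub 22 mm diameter. Stands upright; point on its axis, 27.5 mm above its foot.
- holder: Wooden holding block, fixed to the bench: base 150 x 130 x 18 mm with a square box of walls, 102 mm over all and rising to 60 mm above the bench, in which a dark wooden chair leg 56 mm square stands upright, firmly, end face up. Origin: centre of the underside, on the bench; x along the 150 mm side.
- holder_top (a point): Point on the middle axis of the holding block at the height of the leg's end face (100 mm above the bench). The leg's own centre lies anywhere up to 5 mm from this point along each of the holder's x and y axes, so the hole must be felt for or seen. The hole: in the middle of the leg's end, round, vertical, 25.2 mm wide, 36 mm deep, 1.2 mm chamfer at the mouth.
- holder_home (a point): Point on the holding block's middle axis, 99.5 mm above the bench: the height of the bushing's half-way point when its shoulder is flush. Sprung strips in the hole's wall, from about 15 mm below the mouth down, grip the shank: from there it must be pushed with about 6 to 16 N until the flange meets the end face. It does not fall in by its weight and stays where it is pushed to.
- gimp_roll: Bystander: roll of braid, 72 mm across and 14 mm high, lying flat; origin at the centre of its underside.
- glue_tin: Bystander: dark round tin with a lid, 70 mm across and 72 mm high; origin at the centre of its underside.
- tacks: Bystander: closed pale card box 73 x 113 x 39 mm; origin at the centre of its underside.
Not all that is in view belongs to the job. What is shaped like the part that bears bushing_mid but green or pink is not meant.

How it is judged (in metres and radians):
On the way:
1. the bushing's shank has entered the hole in the leg's end by at least 5 mm, upright (z of bushing_mid in the frame of holder_top below 0.0225 m and horizontal distance between bushing_mid and holder_top below 0.009 m and angle between bushing_mid's own z axis and vertical below 0.15 rad), for 0.05 s.
At the end, for the whole second after the job is handed in: The thick bushing stands upright (within 0.05 rad) in the hole of the leg with its shoulder flush on the leg's end face (gap under 1.5 mm), at rest; the slim bushing still stands (z of bushing_mid in the frame of holder_top below 0.001 m and horizontal distance between bushing_mid and holder_top below 0.009 m and angle between bushing_mid's own z axis and vertical below 0.05 rad and linear speed of bushing below 0.01 m/s and angle between slim_bushing_mid's own z axis and vertical below 0.1 rad); the robot touches nothing.
It fails at once if the bushing is pushed against the leg or its holder with more than 35 N before its shank is 8 mm in the hole (contact force between bushing and holder above 35 N and z of bushing_mid in the frame of holder_top above 0.0195 m).
It fails at once if the bushing is forced: the contact forces between it and the leg, with the strips' squeeze of about 20 N counted in, add up to more than 55 N (contact force between bushing and holder above 55 N).
It fails at once if the arm or fingers push on the leg or its holder with more than 40 N (contact force between any of the arm, the fingers and holder above 40 N).
It fails at once if the slim bushing is moved more than 30 mm (distance of slim_bushing_mid from where it was at the start of the episode above 0.03 m).
It fails at once if a bystander is moved more than 30 mm (distance of any of gimp_roll, tacks, glue_tin from where it was at the start of the episode above 0.03 m).
It also fails if it takes over 72 s, if anything falls off the work surface, if the arm or the gripper's body presses on something with over 40 N, if the wrist force passes 120 N, or if a joint passes its speed limit or range.

## Working session

There is one attempt and no reset: what is moved stays moved. The work goes in short steps, Python scripts to look and compute and a tool call to move; the robot and the scene stay as the last step left them, time stands still between calls to the robot, and variables do not carry over. Pictures are saved under pics/ and viewed, at most 10 in all, crops included, and the job is handed in when it is done.

Besides the shell and the picture viewer there is one more tool, called after "Request:" by a JSON object that holds its "name" and its "arguments", one argument or row to a line. send_rows: Moves the arm, as the interface text tells. Its arguments: {"type":"object","properties":{"series":{"type":"array","items":{"type":"array","items":{"type":"array","items":{"type":"number"}}}},"force":{"type":"number"}},"required":["series"]}

```bash
mkdir -p pics
cat > h.py <<'E'
import numpy as np, cv2
from workcell import env, eyes
def snap(n,f):
    o=env.get_obs(); im=eyes.snapshot(n); cv2.imwrite('pics/'+f,im[:,:,::-1]); return o,im
def ray(n,uv,o=None):
    p=eyes.camera_params(n); K=np.array(p['mtx'])
    x=(uv[0]-K[0,2])/K[0,0]; y=(uv[1]-K[1,2])/K[1,1]
    if n=='wrist':
        T=np.array(p['tool_from_camera']); r=np.hypot(x,y)
        d=np.array([x/r*np.sin(r),y/r*np.sin(r),np.cos(r)]) if r>0 else np.array([0,0,1.])
        R=np.array(o['tcp_rot']).reshape(3,3)
        return R@T[:3,3]+np.array(o['tool_pos']), R@T[:3,:3]@d
    R=cv2.Rodrigues(np.array(p['rvec'],float))[0]; t=np.array(p['tvec'],float).ravel()
    return -R.T@t, R.T@np.array([x,y,1])
def onz(n,uv,z,o=None):
    c,d=ray(n,uv,o); return c+d*(z-c[2])/d[2]
def tri(a,b):
    (c1,d1),(c2,d2)=a,b; d1=d1/np.linalg.norm(d1); d2=d2/np.linalg.norm(d2)
    s=np.linalg.lstsq(np.c_[d1,-d2],c2-c1,rcond=None)[0]; p,q=c1+s[0]*d1,c2+s[1]*d2
    return (p+q)/2,np.linalg.norm(p-q)
E
python3 - <<'E'
from h import *
for n in ('scene','top','wrist'):
    o,im=snap(n,n+'0.png'); print(n,eyes.camera_params(n))
print(o, env.grip_point_offset)
E
```

```text
scene {'mtx': array([[505.20209891,   0.        , 317.97524626],
       [  0.        , 505.20209891, 239.80577359],
       [  0.        ,   0.        ,   1.        ]]), 'rvec': array([ 1.24980949, -2.140208  ,  1.05344278]), 'tvec': array([233.78469446, 330.64305196, 905.65792155])}
top {'mtx': array([[481.32557193,   0.        , 317.34898554],
       [  0.        , 481.32557193, 238.62367773],
       [  0.        ,   0.        ,   1.        ]]), 'rvec': array([ 2.19695653, -2.19578098,  0.09078071]), 'tvec': array([  -8.41143693,  467.16101329, 1463.09012538])}
wrist {'mtx': array([[371.64829954,   0.        , 317.4021976 ],
       [  0.        , 371.64829954, 238.62876539],
       [  0.        ,   0.        ,   1.        ]]), 'tool_from_camera': array([[-5.53932235e-04, -9.66691030e-01, -2.55945593e-01,
         6.97656884e+01],
       [ 9.99999829e-01, -5.83806538e-04,  4.07446077e-05,
         3.83023776e-02],
       [-1.88810157e-04, -2.55945527e-01,  9.66691187e-01,
        -1.89919296e+02],
       [ 0.00000000e+00,  0.00000000e+00,  0.00000000e+00,
         1.00000000e+00]])}
{'clock': 0.1, 'joint_positions': array([-1.19886399,  0.32174342, -0.07006838,  1.45153833,  0.02261455,
        1.3708121 , -0.056921  ]), 'dq': array([-0.00104672, -0.00222197,  0.00182024, -0.00391303, -0.00111952,
        0.00010966,  0.00062857]), 'effort': array([-4.55440040e-04, -4.92570305e+01, -4.05932581e-01, -3.13399351e+01,
       -6.41089864e-02,  3.94475902e-02,  5.42977375e-05]), 'tool_pos': array([227.5331252 , 608.29939907, 194.78171734]), 'tcp_rot': array([[-9.36656135e-01,  3.50249971e-01, -4.93684414e-04],
       [ 3.50250300e-01,  9.36654702e-01, -1.64222487e-03],
       [-1.12777386e-04, -1.71111312e-03, -9.99998530e-01]]), 'wrist_force': array([-0.94859724,  0.48856295,  0.06083861]), 'torque': array([-0.01199459, -0.02296403, -0.00747586]), 'grip_force': 0.0, 'finger_gap': 87.30332867280057} -18.700000000000003
```

View pics/top0.png

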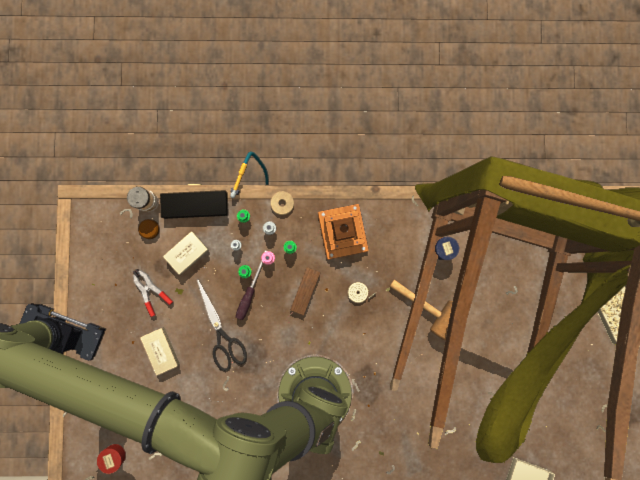

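View pics/scene0.png

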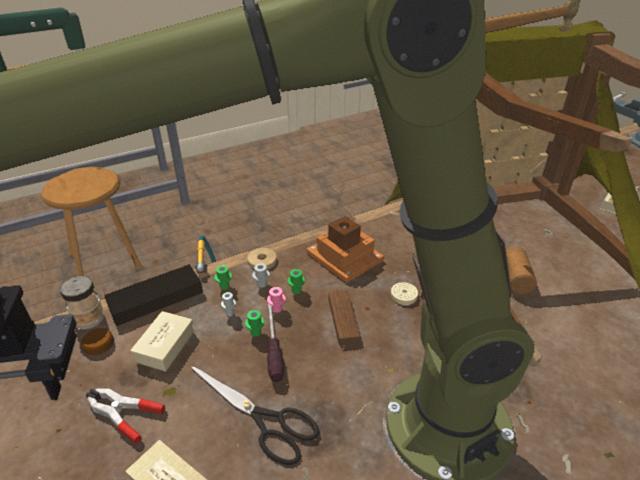

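Top view: there are two steel (grey) bushings, at (269,228) and (236,245). The lookalikes are green at (243,215), (290,247) and (245,271), and pink at (267,257). The one at (269,228) looks thicker, so I'll measure both and confirm it in a crop. The holder is at (343,232).

Run:
```python
from h import *
t=cv2.imread('pics/top0.png'); s=cv2.imread('pics/scene0.png')
a=cv2.resize(t[195:275,215:385],None,fx=4.7,fy=4.7,interpolation=cv2.INTER_CUBIC)[:,:799]
b=cv2.resize(s[240:320,200:370],None,fx=4.7,fy=4.7,interpolation=cv2.INTER_CUBIC)[:,:799]
cv2.imwrite('pics/c1.png',np.vstack([cv2.resize(a,(640,300)),cv2.resize(b,(640,300))]))
for nm,uv in dict(thick=(269,228),slim=(236,245),g1=(243,215),g2=(290,247),g3=(245,271),pink=(267,257)).items(): print(nm,onz('top',uv,50).round(1))
print(onz('top',(343,231),80))
```

```text
thick [496.7 137.4  50. ]
slim [445.5 235.6  50. ]
g1 [535.7 215.6  50. ]
g2 [439.7  74.3  50. ]
g3 [368. 208.  50.]
pink [409.7 142.8  50. ]
[485.49415682 -82.54809498  80.        ]
```

View pics/c1.png

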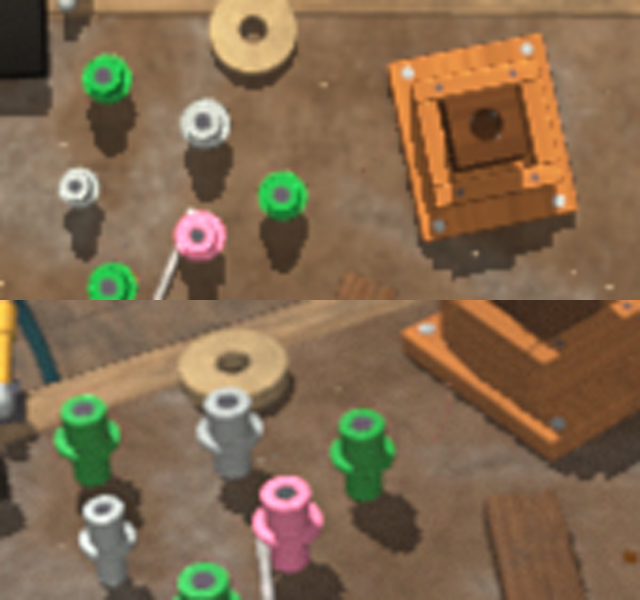

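Request:
{"name": "send_rows", "arguments": {
  "series": [
    [[-28,-23,0,0,0,0.063,60],[-56,-46,0,0,0,0.126,60],[-84,-69,0,0,0,0.189,60],[-112,-92,0,0,0,0.252,60],[-140,-116,0,0,0,0.315,60],[-168,-139,0,0,0,0.378,60],[-196,-162,0,0,0,0.441,60],[-224,-185,0,0,0,0.504,60],[-252,-208,0,0,0,0.567,60],[-280,-231,0,0,0,0.63,60],[-308,-254,0,0,0,0.693,60],[-336,-278,0,0,0,0.756,60]]
  ]
}}

```text
clock: 1.15
tool_pos: [445.4, 229.2, 195.7]
tcp_rot: [[-0.439, 0.899, -0.0], [0.899, 0.439, 0.0], [0.0, 0.0, -1.0]]
wrist_force: [0.7, 1.1, -0.5]
finger_gap: 59.9
grip_force: 0.0
```

Request:
{"name": "send_rows", "arguments": {
  "series": [
    [[-30,2,0,0,0,0.06,60],[-60,3,0,0,0,0.12,60],[-90,5,0,0,0,0.19,60],[-107,5.5,0,0,0,0.19,60],[-107,5.5,0,0,0,0.19,60],[-107,5.5,0,0,0,0.19,60]]
  ]
}}

```text
clock: 1.65
tool_pos: [497.2, 136.4, 195.5]
tcp_rot: [[-0.262, 0.965, -0.001], [0.965, 0.262, 0.0], [0.0, -0.0, -1.0]]
wrist_force: [-0.7, -0.2, 0.3]
finger_gap: 59.9
grip_force: 0.0
```

Run:
```python
from h import *
o,im=snap('wrist','w1.png'); print(o['tool_pos'],o['tcp_rot'])
```

```text
[497.21621901 136.3763404  195.54338157] [[-2.61589280e-01  9.65179125e-01 -5.52763679e-04]
 [ 9.65179224e-01  2.61589422e-01  2.01305131e-04]
 [ 3.38892641e-04 -4.80856754e-04 -9.99999827e-01]]
```

View pics/w1.png

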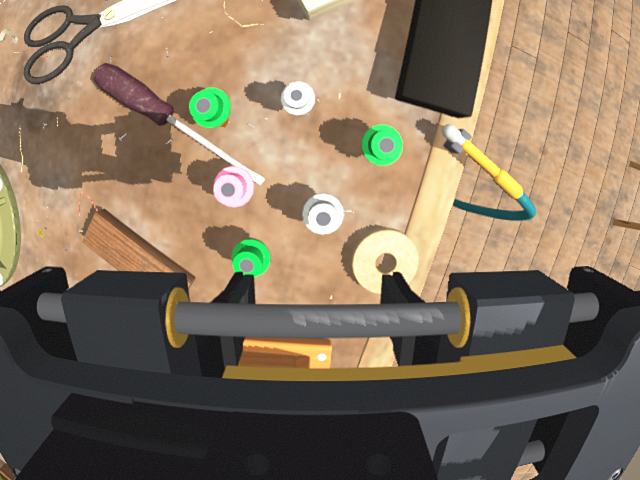

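The thick steel bushing is at (323,215) between the fingers, and the slim one is at (298,97). Next I'll measure the thick one's dark top disc at z=55.

Run:
```python
from h import *
im=cv2.imread('pics/w1.png'); o=env.get_obs()
hsv=cv2.cvtColor(im,cv2.COLOR_BGR2HSV)
print(im[205:232:3,323].tolist())
m=((hsv[...,1]<45)&(hsv[...,2]<175)&(hsv[...,2]>60)).astype(np.uint8)
m2=((hsv[...,1]<45)&(hsv[...,2]>=175)).astype(np.uint8)
for k in (m,m2):
  k[:180]=0;k[250:]=0;k[:,:290]=0;k[:,360:]=0
  n,l,s,c=cv2.connectedComponentsWithStats(k)
  for i in range(1,n):
    if s[i,4]>40: print(s[i],c[i].round(1),onz('wrist',c[i],55,o).round(1),onz('wrist',c[i],33,o).round(1))
```

```text
[[255, 255, 255], [254, 255, 254], [243, 249, 247], [157, 149, 154], [162, 155, 157], [159, 154, 156], [160, 153, 155], [246, 252, 250], [254, 255, 254]]
[309 200  24  11  70] [318.7 203.3] [493.7 152.9  55. ] [494.7 149.4  33. ]
[316 212  14  14 141] [322.8 218.4] [501.  140.5  55. ] [502.5 136.2  33. ]
[ 303  193   42   42 1108] [323.4 213.5] [500.3 145.   55. ] [501.7 141.   33. ]
```

Request:
{"name": "send_rows", "arguments": {
  "series": [
    [[3,4.7,35,0,0,0,60],[3,4.7,70,0,0,0,60],[3,4.7,100,0,0,0,60],[3,4.7,110,0,0,0,60],[3,4.7,110,0,0,0,60],[3,4.7,110,0,0,0,60]]
  ]
}}

```text
clock: 2.2
tool_pos: [500.9, 142.4, 86.4]
tcp_rot: [[-0.265, 0.964, 0.0], [0.964, 0.265, 0.0], [0.0, 0.0, -1.0]]
wrist_force: [0.2, 0.7, 1.3]
finger_gap: 59.7
grip_force: 0.0
```

Run:
```python
from h import *
o,im=snap('wrist','w2.png'); print(o['tool_pos'].round(2)); hsv=cv2.cvtColor(im,cv2.COLOR_RGB2HSV)
m=((hsv[...,1]<45)&(hsv[...,2]<190)&(hsv[...,2]>60)).astype(np.uint8)
m[:150]=0;m[330:]=0;m[:,:270]=0;m[:,380:]=0
n,l,s,c=cv2.connectedComponentsWithStats(m)
for i in range(1,n):
    if s[i,4]>40:
        p=onz('wrist',c[i],55,o); print(s[i],c[i].round(1),p.round(1),(o['tcp_rot'].T@(p-o['tool_pos'])).round(1))
```

```text
[500.95 142.4   86.43]
[289 224  45  42 495] [306.8 241.5] [492.2 149.7  55. ] [ 9.4 -6.5 31.4]
[308 253  20  20 322] [317.6 262.8] [502.3 138.2  55. ] [-4.4  0.2 31.4]
[ 270  304  110   26 2754] [324.5 317. ] [516.8 102.7  55. ] [-42.5   4.7  31.4]
```

Request:
{"name": "send_rows", "arguments": {
  "series": [
    [[-4,0,20,0,0,0,60],[-4,0,40,0,0,0,60],[-4,0,49,0,0,0,60],[-4,0,49,0,0,0,60],[-4,0,49,0,0,0,20],[-4,0,49,0,0,0,20],[-4,0,49,0,0,0,20],[-4,0,49,0,0,0,20],[-4,0,49,0,0,0,20],[-4,0,49,0,0,0,20]]
  ],
  "force": 45
}}

```text
clock: 3.08
tool_pos: [502.2, 137.6, 37.2]
tcp_rot: [[-0.264, 0.965, 0.001], [0.965, 0.264, 0.0], [0.0, 0.001, -1.0]]
wrist_force: [-0.2, -0.1, -0.5]
finger_gap: 27.9
grip_force: 0.0
```

Request:
{"name": "send_rows", "arguments": {
  "series": [
    [[0,0,-15,0,0,0,20],[0,0,-40,0,0,0,20],[0,0,-70,0,0,0,20],[0,0,-105,0,0,0,20],[0,0,-140,0,0,0,20],[0,0,-165,0,0,0,20],[0,0,-165,0,0,0,20]]
  ]
}}

```text
clock: 3.67
tool_pos: [505.4, 138.5, 208.1]
tcp_rot: [[-0.264, 0.965, 0.01], [0.965, 0.264, 0.005], [0.002, 0.011, -1.0]]
wrist_force: [0.9, -0.1, 1.6]
finger_gap: 20.2
grip_force: 0.0
```

Run:
```python
from h import *
o,im=snap('top','t2.png'); print(o['tool_pos'],o['tcp_rot'].round(3).tolist(),o['wrist_force'],o['grip_force'],o['finger_gap'])
print(onz('top',(344.1,228.2),100))
g=cv2.cvtColor(im,cv2.COLOR_RGB2GRAY); print(g[214:246,330:360])
```

```text
[505.43339735 138.49608128 208.07614165] [[-0.264, 0.965, 0.01], [0.965, 0.264, 0.005], [0.002, 0.011, -1.0]] [ 0.85557689 -0.06190442  1.61791647] 0.0 20.222095437474156
[492.01973597 -84.35840465 100.        ]
[[158 162 160 155 157 141 151 167 172 176 159 157 160 163 166 161 160 158
  159 158 135 122 149 156 158 161 162 156 139 153]
 [136 149 162 168 172 155 155 160 160 160 156 154 154 156 156 157 157 157
  157 157 151 137 153 154 155 162 160 148 134 154]
 [154 153 156 158 158 154 155 155 154 155 155 155 156 157 156 157 158 157
  156 156 162 157 147 128 102 111 122 145 160 156]
 [150 136 144 154 155 155 155 156 157 158 158 157 157 155 156 163 160 146
  117 103 103 100  89 117 137 140 144 152 158 154]
 [140 114 131 155 157 157 158 157 154 155 156 160 146 118 104 103 104  97
   87  84  83  79  58  93 149 150 151 154 154 137]
 [153 143 151 154 155 155 159 146 118 103 100 105  99  88  84  83  84  84
   83  84  85  80  61  83 149 149 151 152 153 143]
 [153 156 145 117 102 100 103  97  88  84  83  84  83  83  83  84  84  85
   85  86  87  83  66  83 148 149 150 151 153 152]
 [105  86  79
[... 2412 characters left out ...]
 87  86  85  85  89  88
   85  80  75  80  90 121 160 161 162 166 170 166]
 [153 153 155 149  94  73  84  85  84  86  89  93  93  91  88  79  80  87
   91  92  91  93  91 113 165 164 141 138 161 162]
 [157 156 155 147  92  73  89  91  88  87  78  81  88  95  92  90  89  87
   88  91  91  90  88 108 158 158 130 119 148 156]
 [154 161 157 148  99  70  78  86  92  89  88  88  88  89  88  87  89  87
   88  89  90  90  89 107 157 159 151 143 153 155]
 [109 120 135 172 147  93  86  86  89  88  87  88  88  87  88  89  89  90
   89  90  90  90  89 108 155 162 158 143 122  94]
 [118 147 150 159 146  92  77  74  82  88  89  88  90  90  90  91  91  90
   90  90  89  88  88  91  96  91  89  89  83  79]]
```

The fingers closed only to 20 mm because the gripper is slow and I lifted too early, so the bushing isn't held. I'll check where it stands.

Run:
```python
from h import *
o,im=snap('wrist','w3.png'); print(o['tool_pos'].round(2)); hsv=cv2.cvtColor(im,cv2.COLOR_RGB2HSV)
cv2.imwrite('pics/w3c.png',cv2.resize(im[60:340,200:480,::-1],(560,560)))
m=((hsv[...,1]<45)&(hsv[...,2]<190)&(hsv[...,2]>60)).astype(np.uint8)
m[:150]=0;m[300:]=0;m[:,:270]=0;m[:,380:]=0
n,l,s,c=cv2.connectedComponentsWithStats(m)
for i in range(1,n):
    if s[i,4]>40:
        p=onz('wrist',c[i],55,o); print(s[i],c[i].round(1),p.round(1),(o['tcp_rot'].T@(p-o['tool_pos'])).round(1))
```

```text
[504.02 138.06 205.11]
[294 195  30  27 159] [303.9 205.5] [489.8 146.3  55. ] [ 11.6 -12.5 150. ]
[307 211  14  13 139] [313.4 216.8] [501.1 138.3  55. ] [  0.8  -3.7 150.1]
```

View pics/w3c.png

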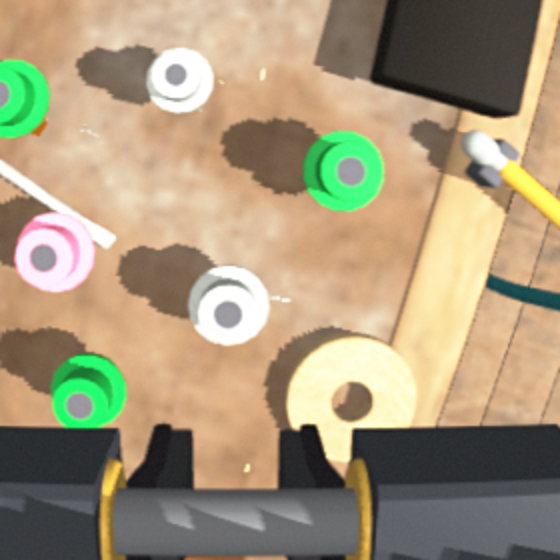

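The bushing still stands upright at crop (228,312). I'll open, go down again and allow enough time to close.

Request:
{"name": "send_rows", "arguments": {
  "series": [
    [[0,0,0,0,0,0,60],[0,0,30,0,0,0,60],[0,0,60,0,0,0,60],[0,0,90,0,0,0,60],[0,0,115,0,0,0,60],[0,0,115,0,0,0,60],[0,0,115,0,0,0,60],[0,0,115,0,0,0,60]]
  ]
}}

```text
clock: 4.43
tool_pos: [502.4, 137.5, 87.4]
tcp_rot: [[-0.264, 0.965, 0.0], [0.965, 0.264, -0.0], [-0.0, 0.0, -1.0]]
wrist_force: [0.2, 0.7, 0.2]
finger_gap: 58.4
grip_force: 0.0
```

```bash
cat > fb.py <<'E'
from h import *
o,im=snap('wrist','w4.png'); print(o['tool_pos'].round(2),o['tcp_rot'].round(4).tolist()); hsv=cv2.cvtColor(im,cv2.COLOR_RGB2HSV)
m=((hsv[...,1]<45)&(hsv[...,2]<190)&(hsv[...,2]>60)).astype(np.uint8)
m[:150]=0;m[330:]=0;m[:,:270]=0;m[:,380:]=0
n,l,s,c=cv2.connectedComponentsWithStats(m)
for i in range(1,n):
    if s[i,4]>40:
        p=onz('wrist',c[i],55,o); print(s[i],c[i].round(1),p.round(1),(o['tcp_rot'].T@(p-o['tool_pos'])).round(1))
E
python3 fb.py
```

```text
[502.42 137.49  87.38] [[-0.2637, 0.9646, 0.0005], [0.9646, 0.2637, -0.0], [-0.0001, 0.0005, -1.0]]
[288 215  47  43 514] [305.8 233.4] [491.8 149.4  55. ] [14.3 -7.1 32.4]
[307 245  21  20 334] [317.2 254.4] [502.2 138.2  55. ] [ 0.8 -0.1 32.4]
[ 270  304  110   26 2753] [324.6 317. ] [518.4  97.3  55. ] [-43.    4.8  32.4]
```

Centred within 1 mm. Down 51 mm to z≈36, then a long close.

Request:
{"name": "send_rows", "arguments": {
  "series": [
    [[0.5,0,20,0,0,0,50],[0.5,0,40,0,0,0,40],[0.5,0,51,0,0,0,40],[0.5,0,51,0,0,0,40],[0.5,0,51,0,0,0,20],[0.5,0,51,0,0,0,20],[0.5,0,51,0,0,0,20],[0.5,0,51,0,0,0,20],[0.5,0,51,0,0,0,20],[0.5,0,51,0,0,0,20],[0.5,0,51,0,0,0,20],[0.5,0,51,0,0,0,20]]
  ],
  "force": 45
}}

```text
clock: 5.48
tool_pos: [501.9, 138.0, 35.8]
tcp_rot: [[-0.264, 0.965, 0.0], [0.965, 0.264, 0.0], [0.0, 0.0, -1.0]]
wrist_force: [0.5, 0.2, 0.1]
finger_gap: 20.6
grip_force: 0.0
```

Run:
```python
from h import *
o,im=snap('wrist','w5.png'); o2,im2=snap('scene','s5.png'); print(o2['finger_gap'],o2['grip_force'],o2['wrist_force'])
a=cv2.resize(im[160:400,220:420,::-1],(480,576)); b=cv2.resize(im2[200:360,200:288,::-1],(317,576))
cv2.imwrite('pics/c5.png',np.hstack([a,b]))
```

```text
20.237109810157765 0.0 [ 0.91130594 -0.27966191 -0.24682814]
```

View pics/c5.png

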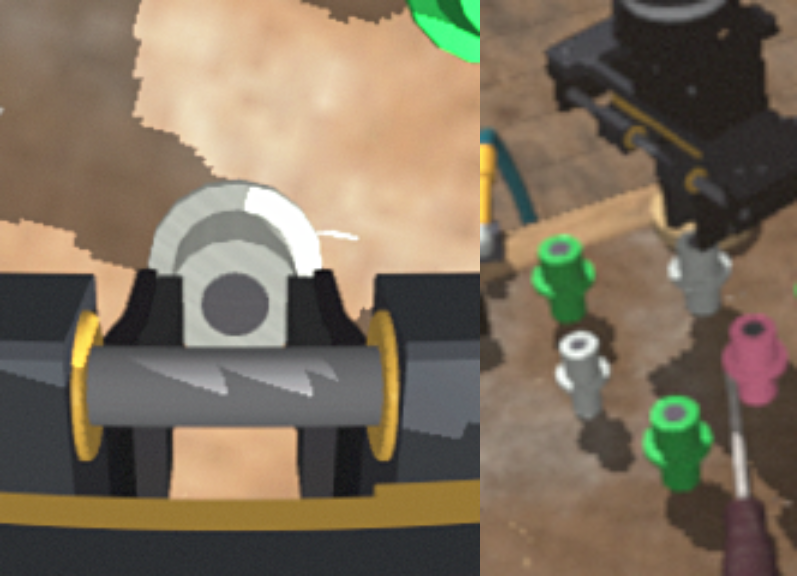

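Disc at crop (235,305), between the fingers, but the fingers overlap the hub's edges and nothing is gripped. I'll project the tool geometry to see which offset is wrong.

Run:
```python
from h import *
o=env.get_obs(); print(o['tool_pos'],o['finger_gap'])
p=eyes.camera_params('wrist'); K=p['mtx']; T=np.linalg.inv(p['tool_from_camera'])
def pr(q):
    c=T[:3,:3]@np.array(q,float)+T[:3,3]; th=np.arctan2(np.hypot(*c[:2]),c[2]); return (K[:2,2]+K[0,0]*th*c[:2]/np.hypot(*c[:2])).round(1)
def cr(q): return ((pr(q)-[220,160])*2.4).round(0)
for z in (0,-19,-38): print(z,[cr((x,y,z)).tolist() for x in (9.5,-9.5) for y in (-10.1,10.1)])
im=cv2.cvtColor(cv2.imread('pics/w5.png'),cv2.COLOR_BGR2HSV)
m=((im[...,1]<60)&(im[...,2]<130)&(im[...,2]>70)).astype(np.uint8); m[:270]=0;m[302:]=0;m[:,:300]=0;m[:,338:]=0
n,l,s,c=cv2.connectedComponentsWithStats(m)
for i in range(1,n):
  if s[i,4]>40:
    print(s[i],c[i])
    for z in (55,35): q=onz('wrist',c[i],z,o); print(z,q.round(1),(o['tcp_rot'].T@(q-o['tool_pos'])).round(1))
# scene+wrist triangulation using earlier untouched views: top disc in scene0
s0=cv2.imread('pics/scene0.png'); h=cv2.cvtColor(s0,cv2.COLOR_BGR2HSV)
print(s0[262:272,254:268].max(2))
# flange/hub size cue: disc px diameters, w1 scale
```

```text
[501.85320738 137.98464205  35.78835761] 19.955515006156705
0 [[188.0, 232.0], [279.0, 232.0], [190.0, 311.0], [277.0, 311.0]]
-19 [[184.0, 261.0], [283.0, 260.0], [186.0, 345.0], [282.0, 345.0]]
-38 [[178.0, 295.0], [288.0, 295.0], [180.0, 387.0], [286.0, 387.0]]
[304 274  28  26 566] [317.40459364 286.42226148]
55 [501.9 138.2  55. ] [  0.2   0.1 -19.2]
35 [504.  130.3  35. ] [-8.   0.   0.8]
[[221 220 221 219 217 215 221 222 217 216 212 206 206 208]
 [222 222 221 216 215 214 215 216 214 212 210 211 209 208]
 [202 212 218 216 211 216 207 206 215 212 212 213 201 185]
 [160 194 219 200 167 150 146 142 167 198 213 197 164 142]
 [154 205 222 179 113 103 100 100 112 177 213 206 160 118]
 [177 225 226 173 104  98  98  99 110 179 217 205 157 123]
 [166 218 227 197 150 127 122 137 172 210 224 185 126 112]
 [114 184 221 223 210 203 202 204 213 221 188 130  99  90]
 [102 125 159 190 206 211 213 201 177 155 127  97 126 137]
 [140 108 108 135 145 153 152 144 125 113 101  93 144 186]]
```

The camera geometry is consistent: the bushing's top sits 19 mm behind the TCP. But the visible fingertips end about 20 mm higher than the TCP, so they are closing above the hub. I'll open slightly and feel downwards gently for the flange.

Request:
{"name": "send_rows", "arguments": {
  "series": [
    [[0,0,0,0,0,0,37],[0,0,0,0,0,0,37],[0,0,0,0,0,0,37],[0,0,0,0,0,0,37],[0,0,2,0,0,0,37],[0,0,4,0,0,0,37],[0,0,6,0,0,0,37],[0,0,8,0,0,0,37],[0,0,10,0,0,0,37],[0,0,10,0,0,0,37],[0,0,10,0,0,0,37]]
  ],
  "force": 45
}}

```text
clock: 6.5
tool_pos: [501.7, 137.9, 25.6]
tcp_rot: [[-0.264, 0.965, -0.0], [0.965, 0.264, -0.0], [-0.0, -0.0, -1.0]]
wrist_force: [0.6, -0.1, 0.4]
finger_gap: 37.3
grip_force: 0.0
```

No contact even with the TCP below the flange's top, which confirms the fingertips end higher than stated. Continuing down slowly.

Request:
{"name": "send_rows", "arguments": {
  "series": [
    [[0,0,1.5,0,0,0,37],[0,0,3,0,0,0,37],[0,0,4.5,0,0,0,37],[0,0,6,0,0,0,37],[0,0,7,0,0,0,37],[0,0,8,0,0,0,37],[0,0,8,0,0,0,37]]
  ]
}}

```text
clock: 7.08
tool_pos: [501.7, 137.9, 17.5]
tcp_rot: [[-0.264, 0.965, -0.0], [0.965, 0.264, -0.0], [-0.0, -0.0, -1.0]]
wrist_force: [0.2, -0.3, -0.2]
finger_gap: 37.2
grip_force: 0.0
```

Run:
```python
from h import *
o,im=snap('wrist','w6.png'); o2,im2=snap('scene','s6.png'); print(o2['tool_pos'],o2['finger_gap'],o2['wrist_force'])
a=cv2.resize(im[160:400,220:420,::-1],(480,576)); b=cv2.resize(im2[240:300,240:280,::-1],(317,576))
cv2.imwrite('pics/c6.png',np.hstack([a,b]))
```

```text
[501.76853283 137.93508192  17.64733023] 37.14372784352813 [-0.20474076  0.58831327  0.19240804]
```

View pics/c6.png

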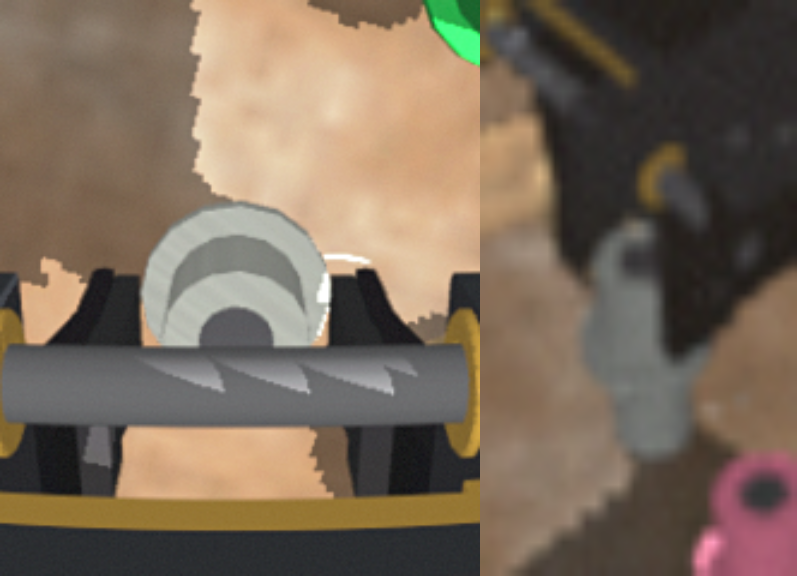

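The fingertips now straddle the hub just above the flange. Closing here.

Request:
{"name": "send_rows", "arguments": {
  "series": [
    [[0,0,0,0,0,0,20],[0,0,0,0,0,0,20],[0,0,0,0,0,0,20],[0,0,0,0,0,0,20],[0,0,0,0,0,0,20],[0,0,0,0,0,0,20]]
  ],
  "force": 50
}}

```text
clock: 7.68
tool_pos: [502.0, 138.0, 17.9]
tcp_rot: [[-0.264, 0.965, 0.0], [0.965, 0.264, 0.0], [0.0, 0.0, -1.0]]
wrist_force: [0.0, -0.2, 0.6]
finger_gap: 26.3
grip_force: 50.0
```

Gripped (50 N). Lift.

Request:
{"name": "send_rows", "arguments": {
  "series": [
    [[0,0,-10,0,0,0,20],[0,0,-30,0,0,0,20],[0,0,-60,0,0,0,20],[0,0,-90,0,0,0,20],[0,0,-120,0,0,0,20],[0,0,-145,0,0,0,20],[0,0,-150,0,0,0,20],[0,0,-150,0,0,0,20]]
  ]
}}

```text
clock: 8.35
tool_pos: [503.1, 138.3, 170.0]
tcp_rot: [[-0.264, 0.965, 0.004], [0.965, 0.264, 0.002], [0.001, 0.004, -1.0]]
wrist_force: [0.5, 0.6, -2.0]
finger_gap: 26.3
grip_force: 50.0
```

Request:
{"name": "send_rows", "arguments": {
  "series": [
    [[-28,-7,0,0,0,0,20],[-56,-13,0,0,0,0,20],[-86,-20,0,0,0,0,20],[-118,-27,0,0,0,0,20],[-150,-35,0,0,0,0,20],[-182,-42,0,0,0,0,20],[-214,-50,0,0,0,0,20],[-246,-57,0,0,0,0,20],[-270,-63,0,0,0,0,20],[-286,-67,0,0,0,0,20],[-286,-67,0,0,0,0,20],[-286,-67,0,0,0,0,20]]
  ]
}}

```text
clock: 9.35
tool_pos: [511.2, -156.2, 165.9]
tcp_rot: [[-0.261, 0.965, -0.003], [0.965, 0.261, 0.0], [0.001, -0.003, -1.0]]
wrist_force: [-0.6, 1.4, -1.0]
finger_gap: 26.4
grip_force: 50.0
```

Run:
```python
from h import *
o,im=snap('wrist','w7.png'); print(o['tool_pos'],o['tcp_rot'].round(4).tolist(),o['finger_gap'],o['grip_force'],o['wrist_force'],o['joint_positions'].round(2))
```

```text
[ 511.19083868 -156.21498993  165.92474156] [[-0.2613, 0.9652, -0.0034], [0.9652, 0.2613, 0.0002], [0.0011, -0.0032, -1.0]] 26.405182801456604 49.999752044677734 [-0.64366455  1.43537873 -1.01378565] [-0.38  0.1   0.67  1.8  -0.06  1.27  0.57]
```

View pics/w7.png

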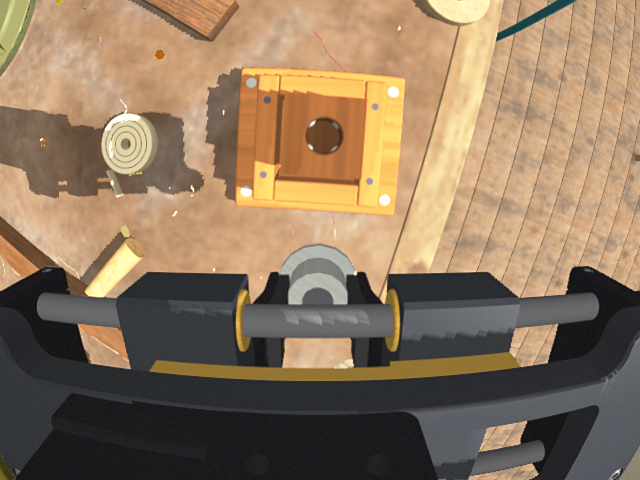

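The bushing is held upright; its disc is at about (318,297). The hole is at (323,136) in the leg. I'll measure both relative to the tool.

Run:
```python
from h import *
im=cv2.imread('pics/w7.png'); o=env.get_obs(); g=cv2.cvtColor(im,cv2.COLOR_BGR2GRAY); R=o['tcp_rot']
R0=R
g2=g[105:170,290:360]; print(g2[31,:].tolist()); print(g2[:,33].tolist())
for th in (60,75):
  m=(g2<th).astype(np.uint8); m=cv2.morphologyEx(m,cv2.MORPH_OPEN,np.ones((3,3),np.uint8))
  cs=cv2.findContours(m,cv2.RETR_EXTERNAL,cv2.CHAIN_APPROX_NONE)[0]
  for c in cs:
    if 150<cv2.contourArea(c)<2500:
      h=cv2.convexHull(c); (u,v),r=cv2.minEnclosingCircle(h); e=cv2.fitEllipse(c)
      print(th,cv2.contourArea(c),(u+290,v+105,r),e)
      for uv in ((u+290,v+105),(e[0][0]+290,e[0][1]+105)):
        p=onz('wrist',uv,100,o); print(p.round(1),(R.T@(p-o['tool_pos'])).round(1))
print('top',onz('top',(343.6,227.7),100).round(1))
# flange outer circle: left/right/top edges
h=cv2.cvtColor(im,cv2.COLOR_BGR2HSV); k=(h[...,1]<40)&(h[...,2]>90); k[:235]=0;k[275:]=0;k[:,:265]=0;k[:,370:]=0
c=max(cv2.findContours(k.astype(np.uint8),cv2.RETR_EXTERNAL,cv2.CHAIN_APPROX_NONE)[0],key=len)[:,0]
c=c[c[:,1]<268]; zf=o['tool_pos'][2]+15.1
P=np.array([R.T@(onz('wrist',q.astype(float),zf,o)-o['tool_pos']) for q in c])[:,:2]
s=np.linalg.lstsq(np.c_[2*P,np.ones(len(P))],(P**2).sum(1),rcond=None)[0]; print('flange tool xy',s[:2],np.sqrt(s[2]+s[:2]@s[:2]),len(P))
```

```text
[119, 120, 122, 122, 125, 121, 124, 121, 119, 123, 118, 119, 124, 132, 130, 106, 74, 74, 79, 82, 79, 83, 83, 79, 76, 77, 75, 77, 74, 73, 76, 78, 77, 72, 73, 73, 70, 74, 74, 75, 75, 74, 75, 72, 73, 71, 73, 75, 70, 60, 47, 55, 62, 95, 119, 125, 126, 129, 134, 136, 137, 135, 134, 132, 133, 133, 130, 132, 133, 134]
[140, 139, 140, 141, 138, 142, 140, 140, 141, 140, 135, 121, 98, 70, 52, 55, 72, 77, 77, 73, 76, 76, 75, 75, 75, 74, 75, 73, 74, 75, 74, 72, 74, 73, 74, 74, 71, 71, 73, 72, 71, 68, 72, 70, 70, 69, 71, 64, 69, 94, 114, 129, 131, 129, 132, 129, 132, 129, 131, 129, 129, 131, 127, 130, 130]
top [493.5 -82.9 100. ]
flange tool xy [ 1.62497717 -0.04690133] 19.12653392961417 81
```

Run:
```python
from h import *
im=cv2.imread('pics/w7.png'); o=env.get_obs(); R=o['tcp_rot']; print(o['tool_pos'],o['clock'])
g=cv2.cvtColor(im,cv2.COLOR_BGR2GRAY)[105:170,290:360]
m=cv2.morphologyEx((g<98).astype(np.uint8),cv2.MORPH_CLOSE,np.ones((5,5),np.uint8))
for c in cv2.findContours(m,cv2.RETR_EXTERNAL,cv2.CHAIN_APPROX_NONE)[0]:
  if cv2.contourArea(c)>400:
    P=np.array([R.T@(onz('wrist',q+[290.,105.],100,o)-o['tool_pos']) for q in c[:,0]])[:,:2]
    s=np.linalg.lstsq(np.c_[2*P,np.ones(len(P))],(P**2).sum(1),rcond=None)[0]; r=np.sqrt(s[2]+s[:2]@s[:2])
    print(s[:2],r,np.abs(np.hypot(*(P-s[:2]).T)-r).max())
```

```text
[ 511.66458701 -154.77035819  166.14449387] 9.4
[74.53746719  5.06247156] 12.282162138071463 1.9947998257793316
```

```bash
cat > hole.py <<'E'
from h import *
eyes.snapshot('wrist'); o,im=snap('wrist','w8.png'); R=o['tcp_rot']; print(o['tool_pos'],env.get_obs()['tool_pos'],R.round(4).tolist(),o['wrist_force'])
p=eyes.camera_params('wrist')
g=cv2.cvtColor(im,cv2.COLOR_RGB2GRAY).copy(); g[:60]=255;g[225:]=255;g[:,:285]=255;g[:,:][:,365:]=255
m=cv2.morphologyEx((g<98).astype(np.uint8),cv2.MORPH_CLOSE,np.ones((5,5),np.uint8))
def fit(c,z):
    P=np.array([R.T@(onz('wrist',q.astype(float),z,o)-o['tool_pos']) for q in c])[:,:2]
    s=np.linalg.lstsq(np.c_[2*P,np.ones(len(P))],(P**2).sum(1),rcond=None)[0]; r=np.sqrt(s[2]+s[:2]@s[:2])
    return s[:2],r,np.abs(np.hypot(*(P-s[:2]).T)-r).max()
for c in cv2.findContours(m,cv2.RETR_EXTERNAL,cv2.CHAIN_APPROX_NONE)[0]:
  if cv2.contourArea(c)>400:
    h=cv2.convexHull(c)[:,0]; print(c.min(0),c.max(0)); f=fit(h,100); print(f,(o['tool_pos']+R@np.r_[f[0],0]).round(1))
h=cv2.cvtColor(im,cv2.COLOR_RGB2HSV); k=(h[...,1]<40)&(h[...,2]>90); k[:235]=0;k[:,:265]=0;k[:,370:]=0;k[275:]=0
c=max(cv2.findContours(k.astype(np.uint8),cv2.RETR_EXTERNAL,cv2.CHAIN_APPROX_NONE)[0],key=len)[:,0]
c=c[c[:,1]<268]; print(fit(c,o['tool_pos'][2]+15.1))
E
python3 hole.py
```

```text
[ 512.05657535 -154.04805463  166.44190188] [ 512.3245045  -153.78453347  166.73668069] [[-0.2652, 0.9642, -0.0023], [0.9642, 0.2652, 0.0009], [0.0015, -0.002, -1.0]] [ 0.08698977  0.706391   -1.53860934]
[[304 121]] [[341 157]]
(array([72.32281098,  3.4765409 ]), np.float64(12.824087497962863), np.float64(0.3674608428816075)) [496.2 -83.4 166.5]
(array([ 1.66651319, -0.01301884]), np.float64(19.09971380263345), np.float64(0.40743466183968025))
```

Request:
{"name": "send_rows", "arguments": {
  "series": [
    [[15,1,5,0,0,0,20],[35,2,15,0,0,0,20],[55,3,25,0,0,0,20],[65,3.5,35,0,0,0,20],[70.5,3.5,40,0,0,0,20],[70.5,3.5,40,0,0,0,20],[70.5,3.5,40,0,0,0,20],[70.5,3.5,40,0,0,0,20],[70.5,3.5,40,0,0,0,20],[70.5,3.5,40,0,0,0,20]]
  ]
}}

```text
clock: 10.33
tool_pos: [497.9, -87.7, 128.3]
tcp_rot: [[-0.262, 0.965, 0.001], [0.965, 0.262, -0.0], [-0.001, 0.001, -1.0]]
wrist_force: [-0.2, -0.4, -1.2]
finger_gap: 26.2
grip_force: 50.0
```

Request:
{"name": "send_rows", "arguments": {
  "series": [
    [[2.5,-0.5,0,0,0,0,20],[2.5,-0.5,2,0,0,0,20],[2.5,-0.5,4,0,0,0,20],[2.5,-0.5,6,0,0,0,20],[2.5,-0.5,7,0,0,0,20],[2.5,-0.5,7,0,0,0,20],[2.5,-0.5,7,0,0,0,20],[2.5,-0.5,7,0,0,0,20]]
  ]
}}

```text
clock: 11.0
tool_pos: [496.4, -84.4, 120.8]
tcp_rot: [[-0.264, 0.965, 0.0], [0.965, 0.264, 0.0], [-0.0, 0.0, -1.0]]
wrist_force: [0.5, 1.0, -1.1]
finger_gap: 26.6
grip_force: 50.0
```

Request:
{"name": "send_rows", "arguments": {
  "series": [
    [[-0.5,0,1,0,0,0,20],[-0.5,0,2,0,0,0,20],[-0.5,0,3,0,0,0,20],[-0.5,0,3.5,0,0,0,20],[-0.5,0,4,0,0,0,20],[-0.5,0,4,0,0,0,20]]
  ]
}}

```text
clock: 11.5
tool_pos: [496.4, -84.9, 116.6]
tcp_rot: [[-0.264, 0.965, -0.0], [0.965, 0.264, 0.0], [0.0, -0.0, -1.0]]
wrist_force: [0.4, -0.4, -0.9]
finger_gap: 26.5
grip_force: 50.0
```

Request:
{"name": "send_rows", "arguments": {
  "series": [
    [[0,0,0.5,0,0,0,20],[0,0,1,0,0,0,20],[0,0,1.5,0,0,0,20],[0,0,2,0,0,0,20],[0,0,2,0,0,0,20]]
  ]
}}

```text
clock: 11.92
tool_pos: [496.8, -84.8, 115.7]
tcp_rot: [[-0.264, 0.965, 0.001], [0.965, 0.264, 0.001], [0.0, 0.001, -1.0]]
wrist_force: [-1.9, 0.2, 5.0]
finger_gap: 26.7
grip_force: 50.0
```

Request:
{"name": "send_rows", "arguments": {
  "series": [
    [[0.2,-0.5,0,0,0,0,20],[0.3,-1,0,0,0,0,20],[0.3,-1,0,0,0,0,20],[0.3,-1,0,0,0,0,20]]
  ]
}}

```text
clock: 12.25
tool_pos: [495.1, -84.8, 114.3]
tcp_rot: [[-0.264, 0.965, -0.0], [0.965, 0.264, -0.0], [0.0, -0.0, -1.0]]
wrist_force: [-0.5, -0.3, -1.7]
finger_gap: 26.5
grip_force: 50.0
```

```bash
python3 -c "
from h import *
o=env.get_obs();print(o['tool_pos'],o['wrist_force'],o['torque'])"
```

```text
[495.13343282 -84.7973686  114.33322869] [-0.53254389 -0.32693103 -1.66573459] [-0.03041365 -0.00781641 -0.04011941]
```

It slipped in: z dropped and the force vanished. Continuing down in small steps.

Request:
{"name": "send_rows", "arguments": {
  "series": [
    [[0,0,1,0,0,0,20],[0,0,2,0,0,0,20],[0,0,3,0,0,0,20],[0,0,4,0,0,0,20],[0,0,4,0,0,0,20]]
  ]
}}

```text
clock: 12.67
tool_pos: [495.2, -84.8, 110.4]
tcp_rot: [[-0.264, 0.965, -0.0], [0.965, 0.264, -0.0], [0.0, -0.0, -1.0]]
wrist_force: [1.1, 0.2, -1.1]
finger_gap: 25.8
grip_force: 50.0
```

Request:
{"name": "send_rows", "arguments": {
  "series": [
    [[0,0,1,0,0,0,20],[0,0,2,0,0,0,20],[0,0,3,0,0,0,20],[0,0,4,0,0,0,20],[0,0,5,0,0,0,20],[0,0,6,0,0,0,20],[0,0,6,0,0,0,20]]
  ]
}}

```text
clock: 13.25
tool_pos: [495.3, -84.8, 104.5]
tcp_rot: [[-0.264, 0.965, -0.0], [0.965, 0.264, 0.0], [0.0, -0.0, -1.0]]
wrist_force: [0.1, -0.0, -0.8]
finger_gap: 26.5
grip_force: 50.0
```

Request:
{"name": "send_rows", "arguments": {
  "series": [
    [[0,0,1,0,0,0,20],[0,0,2,0,0,0,20],[0,0,3,0,0,0,20],[0,0,4,0,0,0,20],[0,0,5,0,0,0,20],[0,0,5,0,0,0,20]]
  ]
}}

```text
clock: 13.75
tool_pos: [495.5, -84.7, 99.6]
tcp_rot: [[-0.264, 0.965, 0.0], [0.965, 0.264, 0.0], [0.0, 0.0, -1.0]]
wrist_force: [-0.4, 0.5, -2.2]
finger_gap: 26.3
grip_force: 50.0
```

Request:
{"name": "send_rows", "arguments": {
  "series": [
    [[0,0,0.7,0,0,0,20],[0,0,1.4,0,0,0,20],[0,0,2.1,0,0,0,20],[0,0,2.8,0,0,0,20],[0,0,3.5,0,0,0,20]]
  ]
}}

```text
clock: 14.17
tool_pos: [495.9, -84.8, 97.4]
tcp_rot: [[-0.264, 0.965, 0.001], [0.965, 0.264, 0.001], [0.0, 0.001, -1.0]]
wrist_force: [-3.4, 1.5, 10.4]
finger_gap: 26.2
grip_force: 50.0
```

Request:
{"name": "send_rows", "arguments": {
  "series": [
    [[0.2,-0.3,0.5,0,0,0,20],[0.3,-0.5,1,0,0,0,20],[0.3,-0.5,1.7,0,0,0,20],[0.3,-0.5,2.4,0,0,0,20],[0.3,-0.5,3,0,0,0,20]]
  ]
}}

```text
clock: 14.58
tool_pos: [495.9, -84.7, 95.0]
tcp_rot: [[-0.264, 0.965, 0.002], [0.965, 0.264, 0.001], [0.0, 0.002, -1.0]]
wrist_force: [-3.6, 0.8, 12.3]
finger_gap: 26.1
grip_force: 50.0
```

Request:
{"name": "send_rows", "arguments": {
  "series": [
    [[0.1,-0.3,0.7,0,0,0,20],[0.2,-0.6,1.4,0,0,0,20],[0.2,-0.6,2.1,0,0,0,20],[0.2,-0.6,2.8,0,0,0,20]]
  ]
}}

```text
clock: 14.92
tool_pos: [495.7, -84.7, 92.5]
tcp_rot: [[-0.264, 0.965, 0.003], [0.965, 0.264, 0.001], [-0.0, 0.003, -1.0]]
wrist_force: [-3.5, 0.7, 13.0]
finger_gap: 26.5
grip_force: 50.0
```

Request:
{"name": "send_rows", "arguments": {
  "series": [
    [[0,-0.2,0.6,0,0,0,20],[0,-0.4,1.2,0,0,0,20],[0,-0.4,1.7,0,0,0,20]]
  ]
}}

```text
clock: 15.17
tool_pos: [495.7, -84.6, 91.0]
tcp_rot: [[-0.264, 0.965, 0.004], [0.965, 0.264, 0.001], [-0.0, 0.004, -1.0]]
wrist_force: [-2.7, 1.9, 12.5]
finger_gap: 26.6
grip_force: 50.0
```

Request:
{"name": "send_rows", "arguments": {
  "series": [
    [[0,0,0.5,0,0,0,20],[0,0,1,0,0,0,20]]
  ]
}}

```text
clock: 15.33
tool_pos: [495.6, -84.5, 90.0]
tcp_rot: [[-0.264, 0.965, 0.004], [0.965, 0.264, 0.001], [0.0, 0.004, -1.0]]
wrist_force: [-2.4, 2.9, 12.8]
finger_gap: 26.4
grip_force: 50.0
```

Request:
{"name": "send_rows", "arguments": {
  "series": [
    [[0,0,0.5,0,0,0,20],[0,0,0.8,0,0,0,20]]
  ]
}}

```text
clock: 15.5
tool_pos: [495.7, -84.4, 89.8]
tcp_rot: [[-0.264, 0.965, 0.004], [0.965, 0.264, 0.001], [0.0, 0.004, -1.0]]
wrist_force: [-4.6, 2.4, 17.9]
finger_gap: 26.2
grip_force: 50.0
```

Force rises sharply with no movement at the expected flush height (TCP ≈ 89.9). I'll relieve the force, then open.

Request:
{"name": "send_rows", "arguments": {
  "series": [
    [[0,0,-1,0,0,0,20],[0,0,-1.5,0,0,0,20],[0,0,-1.5,0,0,0,45],[0,0,-1.5,0,0,0,45],[0,0,-1.5,0,0,0,45],[0,0,-1.5,0,0,0,45],[0,0,-1.5,0,0,0,45]]
  ]
}}

```text
clock: 16.08
tool_pos: [493.5, -85.0, 88.1]
tcp_rot: [[-0.264, 0.965, -0.001], [0.965, 0.264, -0.0], [-0.0, -0.001, -1.0]]
wrist_force: [-0.3, 0.4, -0.7]
finger_gap: 43.8
grip_force: 0.0
```

Request:
{"name": "send_rows", "arguments": {
  "series": [
    [[1,2,-10,0,0,0,60],[1,2,-30,0,0,0,60],[1,2,-60,0,0,0,60],[-25,2,-90,0,0,0,60],[-50,2,-90,0,0,0,60],[-75,2,-90,0,0,0,60],[-75,2,-90,0,0,0,60],[-75,2,-90,0,0,0,60],[-75,2,-90,0,0,0,60]]
  ]
}}

```text
clock: 16.83
tool_pos: [515.4, -155.8, 178.4]
tcp_rot: [[-0.264, 0.964, -0.001], [0.964, 0.264, 0.001], [0.001, -0.0, -1.0]]
wrist_force: [1.3, 0.1, 0.7]
finger_gap: 60.1
grip_force: 0.0
```

Run:
```python
from h import *
o,im=snap('wrist','w9.png'); o2,im2=snap('scene','s9.png')
cv2.imwrite('pics/c9.png',np.hstack([cv2.resize(im[60:300,220:420,::-1],(400,480)),cv2.resize(im2[200:290,300:390,::-1],(390,480))]))
g=cv2.cvtColor(im,cv2.COLOR_RGB2HSV); m=((g[...,1]<60)&(g[...,2]<190)&(g[...,2]>60)).astype(np.uint8); m[:80]=0;m[230:]=0;m[:,:290]=0;m[:,350:]=0
n,l,s,c=cv2.connectedComponentsWithStats(m)
for i in range(1,n):
  if s[i,4]>60: print(s[i],c[i],onz('wrist',c[i],127,o).round(1))
```

```text
[290 110  21  41 225] [295.33333333 129.02222222] [481.  -83.6 127. ]
[307 125  20  20 327] [316.52599388 134.62691131] [495.1 -83.6 127. ]
```

View pics/c9.png

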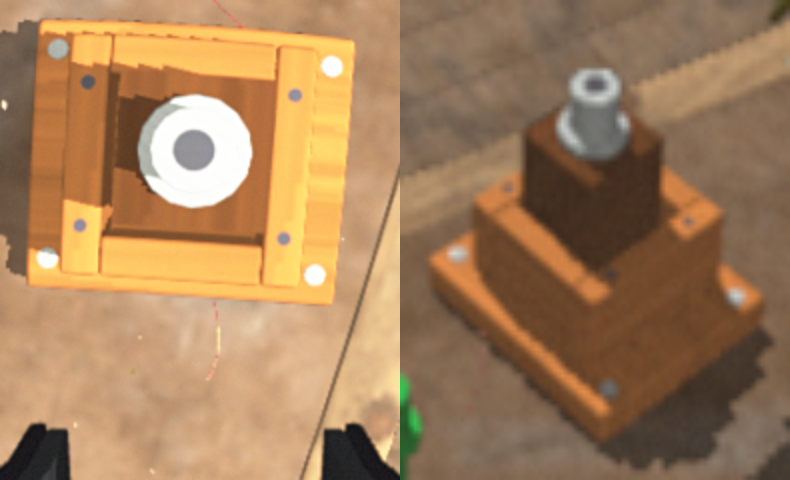

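The wrist crop shows the flange seated on the leg at (195,150), and the scene crop shows it upright with no gap. The gripper is clear of everything, so I'm handing in.

```bash
python3 -c "
from h import *
print(env.job_done())"
```

```text
the job is handed in; nothing more can be done
None
```

I pressed the thick steel bushing into the leg until its shoulder looked flush on the end face, let go, and handed the job in; the hand-in gave no verdict. The highest wrist-force reading was about 18 N, and the slim bushing and other things were left alone.

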